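# Stopper the painting-oil flask

## Robot

A 6-joint arm with a two-finger parallel gripper is mounted at the origin on the work surface. World frame = base frame: x ahead of the robot, y to its left, z up, the work surface at z = 0. Lengths are in m, angles in degrees, forces in N, time in s.
With the tool pointing down it reaches from about 0.3 to 0.75 m from the base axis. Payload 8.5 kg.
Tool frame: the origin (TCP) lies midway between the tips of the shut fingers; the grasp point (between the pads) lies 19 mm behind it; z points along the fingers, y is the line along which they close (so a half turn about z gives the same grasp; the last joint's range is limited). The gripper opens to 85 mm and grips with 20 to 120 N. Pads are 22 mm wide; open, the fingers measure 114 mm over their backs; the gripper's body (76 mm by 85 mm) begins 54 mm behind the grasp point. The pads swing forward as they close: fully open they stand 13 mm farther back than shut.
Start: joints at [-12.336, 21.807, 74.336, -0, 83.858, -12.336], TCP at [0.55, 0, 0.231] pointing down, gripper open.
Joint ranges: [-178.18, 178.18], [-50.72, 133.34], [12.68, 142.11], [-81.47, 261.47], [9.98, 163.14], [-165.26, 165.26]. Speed limits (degrees/s): [136.94, 136.94, 180, 180, 180, 180].

## Interface

Orientations are given as a 3x3 rotation matrix whose columns are the frame's x, y, z axes.
In Python, from rig import env gives the robot as it stands. The module is installed in compiled form; this text tells all that it offers.
- The arm moves only by the tool jog_arm, never from a script. Its argument "targets" is a list of rows, each a list of 6 numbers: the shift along the tool's x, y, z in cm, then the turn, a rotation vector about the tool's x, y, z in degrees. A call has 1 to 8 rows; each row is the pose to reach, as a shift and turn from the pose commanded when the call began, along the tool's axes at that moment; what a row does not reach only later rows make up. A row lasts 1/12 s, in which the tool goes at most 41.7 mm and 7.16 degrees, less where a joint would pass 70% of its speed; a pose out of reach is approached as far as the arm can. A call with a gripper value outside its range is refused whole. "hand" is the opening, from 0 (shut) to 1 (fully open), set as the call begins (left out, the last holds). The fingers move at their own pace and stop on an object; "newtons" is the grip in N (left out, the last holds). Time passes only in rows, so rows that repeat a pose let the fingers close. It gives the time, the measured TCP pose, the force, the opening and the grip force at its end, in the units of the state.
- env.observe(): the state, without advancing time (a new reading comes with each control period).
- env.get_image(name): name is "scene" or "side" or "wrist"; returns a dict with "frame" (384x512x3 uint8, red, green, blue), "depth" (384x512 float32, m along the optical axis (not along the pixel's ray), 0 where there is no reading), "fovy" (degrees; the focal length in pixels is half the picture's height over the tangent of half this angle, whatever the lens; pixels are square), "cx", "cy" (the principal point, pixels), "cam_to_world" (4x4, takes a point from camera to world coordinates). Camera axes: x right, y down, z forward; pixel columns grow to the right and rows downward; lengths in m; the calibration is good to about 2 mm. A picture is of the moment at which its call begins.
- env.close_job(): hands the job in; it is judged then, once.
Trained networks look in the newest picture that a camera, given by its name, has taken for a name from the list of things; names that differ only in an ending like _2 or _b are one class to them, and where a whole thing is asked for, a point or a joint stands for the part that bears it (a point fixed in the world has none). Each returns a list of dicts, best first, with "score" (0 to 1); they miss things now and then, are a little off and sometimes report something else, mostly with a low value. They report only what shows in the picture. A call takes as long as a camera call.
- env.regions_of(camera, target): "pixels" (384x512 bool, what is visible of it) and "point" ([row, column] in pixels, amid what is visible of it).
The state is a dict: "time_s": time; "q": joint angles; "qvel": joint speeds; "joint_efforts": joint torques, N m; "position": TCP position; "tool_rot": TCP orientation; "ft_force": force on the tool from outside, world axes, zero at the start; "wrist_torque": the same for the moment, N m; "grip_width": finger opening in m; "gripper_force": force on a finger pad.
Only numpy, scipy, OpenCV 4.12 (cv2) and the standard library are available. Lean on these libraries where they do the work, as an engineer would, in place of code of your own. Each camera call takes 0.05 s, during which the arm holds its last target. There are 200 camera calls.

## Task

Close the open narrow-necked flask with the one of the two tapered stoppers that fits it: set it upright in the neck, then press it down past the stiff seal until you feel it stop, fully home, and let go. Keep the flask standing where it is and do not disturb the other things on the table.

Things in the scene. Friction and masses are not known exactly. Their poses are not given: they have to be found in the camera images.
- flask: loose white ceramic flask with two blue bands, about 0.6 kg, 130 mm tall, round: body 80 mm across up to 45 mm height, then shoulders in to a neck that flares from 34 mm outside at 95 mm height to 41 mm at the rim. Stands upright on the left or right; may trade places with the jar. Origin at the centre of its underside, z up
- flask_mouth (a point): centre of the flask's open mouth, level with the rim, 130 mm above the table. The bore tapers from 33 mm diameter at the rim to 26 mm at 36 mm depth. In it a black rubber seal ring (hole 12 mm) slides stiffly: its top starts 16 to 20 mm below the rim; it carries a stopper's weight, yields to a push of about 7 N and stays where it is pushed to
- flask_home (a point): point on the flask's axis 28 mm below the rim, where the top of the seal ring stops hard. The stopper's foot rests on the ring, so the stopper is fully home with its foot here and the top of its handle 40 mm above the rim
- stopper: the smaller stopper, the one that fits: a cork cone standing on its narrow foot, 22 mm diameter at the foot and 31 mm at 34 mm height, with an upright round wooden handle 22 mm in diameter from 34 to 68 mm height (flat top at 68 mm). About 45 g. It may trade places with the big stopper. Origin at the centre of its foot, z up along its axis
- big_stopper: the larger stopper, too wide for the flask: the same shape and height, cone 38 mm diameter at the foot and 48 mm at 34 mm height, the same 22 mm handle. Loose, stands on its foot; leave it. Origin at the centre of its foot
- jar: loose open white ceramic cup-shaped pot with a wide mouth, 90 mm across, 95 mm tall; leave it. Origin at the centre of its underside
- pigment: loose small closed glass jar, 44 mm across, 80 mm tall, on the right; leave it. Origin at the centre of its underside
- brush: loose paintbrush 160 mm long, lying on the flat white palette (200 x 130 x 12 mm, fixed) in the middle of the table; leave it. A fixed bowl (110 mm across, 55 mm tall) and mug (80 mm, 90 mm tall) stand beyond it. Origin under its middle

How it is judged (in metres and radians):
At the end, for the whole second after the job is handed in: The smaller stopper stands in the flask's neck fully home: its foot 26 to 31 mm below the rim (28 is home), within 5 mm of the neck's axis and 0.12 rad of straight; the flask stands upright within 0.05 rad and within 40 mm of where it was; both are at rest (z of stopper in the frame of flask_mouth between -0.031 and -0.026 m and horizontal distance between stopper and flask_mouth below 0.005 m and angle between the z axis of stopper and the z axis of flask, either way round below 0.12 rad and angle between flask's own z axis and vertical below 0.05 rad and distance of flask from where it was at the start of the episode below 0.04 m and linear speed of each of stopper, flask below 0.02 m/s); the robot touches nothing.
It fails at once if the flask is tipped by more than 0.35 rad (angle between flask's own z axis and vertical above 0.35 rad).
It fails at once if another loose thing (big stopper, jar, pigment jar, brush) is moved by more than 40 mm (distance of any of big_stopper, jar, pigment, brush from where it was at the start of the episode above 0.04 m).
It also fails if it takes over 48 s, if anything falls off the work surface, if the arm or the gripper's body presses on something with over 40 N, if the wrist force passes 120 N, or if a joint passes its speed limit or range.

## Working session

There is one attempt and no reset: what is moved stays moved. The work goes in short steps, Python scripts to look and compute and a tool call to move; the robot and the scene stay as the last step left them, time stands still between calls to the robot, and variables do not carry over. Pictures are saved under pics/ and viewed, at most 10 in all, crops included, and the job is handed in when it is done.

Besides the shell and the picture viewer there is one more tool, called as name([rows], argument=value, ...), one row to a line, values as JSON. jog_arm: Moves the arm, as the interface text tells. Its arguments: {"type":"object","properties":{"targets":{"type":"array","items":{"type":"array","items":{"type":"number"}}},"hand":{"type":"number"},"newtons":{"type":"number"}},"required":["targets"]}

```bash
mkdir -p pics; cat > h.py <<'E'
from rig import env
import numpy as np, cv2
def cloud(im):
    d=im["depth"];h,w=d.shape;f=h/2/np.tan(np.radians(im["fovy"])/2)
    v,u=np.mgrid[:h,:w]
    P=np.stack([(u-im["cx"])/f*d,(v-im["cy"])/f*d,d],-1)
    T=np.array(im["cam_to_world"]);return P@T[:3,:3].T+T[:3,3]
def circ(p):
    A=np.c_[2*p[:,:2],np.ones(len(p))];s=np.linalg.lstsq(A,(p[:,:2]**2).sum(1),rcond=None)[0]
    return s[:2],np.sqrt(s[2]+s[:2]@s[:2])
E
python3 - <<'E'
from h import *
np.set_printoptions(precision=4,suppress=True)
ims=[]
for c in("scene","side"):
    im=env.get_image(c);ims.append(im["frame"]);P=cloud(im)
    print(c,np.array(im["cam_to_world"])[:3,3])
    for n in("flask","stopper","big_stopper","jar","pigment"):
        for r in env.regions_of(c,n)[:2]:
            m=r["pixels"]&(im["depth"]>0);p=P[m]
            if len(p)<20: continue
            zt=np.percentile(p[:,2],99);t=p[p[:,2]>zt-.012]
            k,R=circ(p[(p[:,2]>.005)&(p[:,2]<.04)]) if ((p[:,2]>.005)&(p[:,2]<.04)).sum()>20 else (0,0)
            print(n,round(r["score"],2),np.array(r["point"]),len(p),"ztop",zt,"topmean",t.mean(0),"low circ",k,R,"top circ",circ(t))
cv2.imwrite("pics/a.png",cv2.resize(np.vstack(ims)[:,:,::-1],(400,600)) if 0 else np.hstack(ims)[:,:,::-1][:, :1024])
cv2.imwrite("pics/a.png",cv2.resize(np.hstack(ims)[:,:,::-1],(800,300),interpolation=cv2.INTER_AREA))
s=env.observe();print(s["time_s"],s["tool_rot"],s["grip_width"])
E
```

```text
scene [0.9736 0.3033 0.7605]
flask 0.75 [167.  204.6] 1291 ztop 0.13097830873825617 topmean [ 0.5789 -0.2595  0.1268] low circ [ 0.5781 -0.2603] 0.039686454777875156 top circ (array([ 0.5793, -0.2589]), np.float64(0.01788566858542784))
stopper 0.58 [215.8 341.9] 258 ztop 0.07133018549799354 topmean [0.4634 0.0609 0.0673] low circ [0.461  0.0598] 0.012555515249617628 top circ (array([0.4625, 0.0603]), np.float64(0.007998576205200978))
stopper 0.56 [294.5 364.9] 2342 ztop 0.09684872894046634 topmean [0.5966 0.2151 0.0925] low circ [0.5997 0.2138] 0.033955715817132484 top circ (array([0.5985, 0.2135]), np.float64(0.042040384506732247))
big_stopper 0.57 [184.3 297.3] 347 ztop 0.07032501135750859 topmean [ 0.4579 -0.064   0.0665] low circ [ 0.4567 -0.0652] 0.017955482714742458 top circ (array([ 0.4566, -0.0649]), np.float64(0.007715641197060279))
jar 0.69 [290.9 365.6] 2509 ztop 0.0969334517734514 topmean [0.5952 0.2137 0.0928] low circ [0.5997 0.2139] 0.0339999868546718 top circ (array([0.5983, 0.2133]), np.float64(0.042265412886271815))
pigment 0.89 [124.7 199.6] 361 ztop 0.129391443497
[... 618 characters left out ...]
7 299. ] 438 ztop 0.06822441335006488 topmean [ 0.4539 -0.0629  0.065 ] low circ [ 0.4539 -0.0642] 0.01835914815201963 top circ (array([ 0.4543, -0.0647]), np.float64(0.008382571274047347))
jar 0.92 [303.4 185.9] 2748 ztop 0.0953595750641631 topmean [0.5979 0.2149 0.0911] low circ [0.5955 0.2154] 0.035964838410945846 top circ (array([0.5961, 0.2149]), np.float64(0.04227420425245795))
pigment 0.67 [157.3 313.2] 377 ztop 0.08061912411258827 topmean [ 0.4884 -0.3746  0.0773] low circ [ 0.4978 -0.4225] 0.06232282009645504 top circ (array([ 0.4891, -0.3776]), np.float64(0.015225748036367203))
0.6 [[-0.      1.     -0.0001]
 [ 1.      0.     -0.    ]
 [-0.     -0.0001 -1.    ]] 0.08532267179024809
```

View pics/a.png

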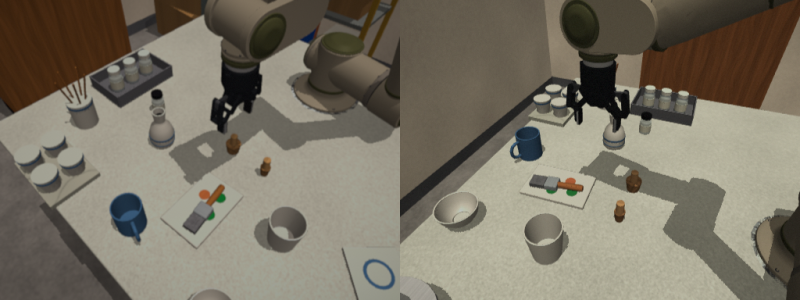

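The scene view shows the flask at about (161,130) in the picture, on the right. The small stopper is at (265,167), world (0.461, 0.060). The big stopper is at (233,145), world (0.456, −0.065). The flask is at world (0.579, −0.260), and the jar is on the left. Next I'll move above the small stopper.

jog_arm([
  [6,-8.9,8,0,0,0],
  [6,-8.9,8,0,0,0],
  [6,-8.9,8,0,0,0],
  [6,-8.9,8,0,0,0],
  [6,-8.9,8,0,0,0],
  [6,-8.9,8,0,0,0],
  [6,-8.9,8,0,0,0],
], hand=1)

```text
time_s: 1.18
position: [0.4629, 0.0593, 0.1525]
tool_rot: [[0.0, 1.0, 0.003], [1.0, -0.0, -0.001], [-0.001, 0.003, -1.0]]
ft_force: [0.8, -0.4, -0.4]
grip_width: 0.0856
gripper_force: 0.0
```

jog_arm([
  [0,0,4,0,0,0],
  [0,0,8,0,0,0],
  [0,0,10.5,0,0,0],
  [0,0,11.8,0,0,0],
  [0,0,11.8,0,0,0],
  [0,0,11.8,0,0,0],
  [0,0,11.8,0,0,0],
])

```text
time_s: 1.77
position: [0.4625, 0.0595, 0.0345]
tool_rot: [[0.0, 1.0, 0.003], [1.0, -0.0, -0.0], [-0.0, 0.003, -1.0]]
ft_force: [0.2, -0.6, 0.3]
grip_width: 0.0854
gripper_force: 0.0
```

jog_arm([
  [0,0,0,0,0,0],
  [0,0,0,0,0,0],
  [0,0,0,0,0,0],
  [0,0,0,0,0,0],
  [0,0,0,0,0,0],
  [0,0,0,0,0,0],
  [0,0,0,0,0,0],
  [0,0,0,0,0,0],
], hand=0, newtons=50)

```text
time_s: 2.43
position: [0.4608, 0.0601, 0.0342]
tool_rot: [[-0.0, 1.0, 0.0], [1.0, 0.0, -0.0], [-0.0, 0.0, -1.0]]
ft_force: [-4.8, -0.4, 12.2]
grip_width: 0.0198
gripper_force: 62.0
```

jog_arm([
  [0,0,-3,0,0,0],
  [0,0,-7,0,0,0],
  [0,0,-11,0,0,0],
  [0,0,-15,0,0,0],
  [0,0,-19,0,0,0],
  [0,0,-20,0,0,0],
  [0,0,-20,0,0,0],
  [0,0,-20,0,0,0],
])

```text
time_s: 3.1
position: [0.4606, 0.0601, 0.2329]
tool_rot: [[-0.0, 1.0, -0.0], [1.0, 0.0, 0.0], [0.0, -0.0, -1.0]]
ft_force: [0.4, 0.6, -0.8]
grip_width: 0.0197
gripper_force: 60.2
```

```bash
python3 - <<'E'
from h import *
np.set_printoptions(precision=4,suppress=True)
out=[]
for c in("scene","side","wrist"):
    im=env.get_image(c);P=cloud(im);f=im["frame"]
    for n in("stopper","flask"):
        for r in env.regions_of(c,n)[:2]:
            m=r["pixels"]&(im["depth"]>0);p=P[m]
            if len(p)<20: continue
            # slices
            print(c,n,round(r["score"],2),np.array(r["point"]),len(p),p.mean(0))
            for a in np.percentile(p[:,2],[2,20,50,80,98]):
                q=p[abs(p[:,2]-a)<.006]; print("   z",a,q.mean(0),circ(q))
    out.append(f)
s=env.observe();print(s["position"],s["grip_width"],s["ft_force"])
big=np.hstack([out[1][0:384],out[2]])[:,:,::-1]
cv2.imwrite("pics/b.png",cv2.resize(big,(800,300),interpolation=cv2.INTER_AREA))
E
```

```text
scene stopper 0.75 [162.5 356.2] 130 [0.4693 0.0663 0.2202]
   z 0.2015469416135046 [0.4694 0.0642 0.2038] (array([0.4633, 0.0607]), np.float64(0.008527136688443375))
   z 0.2094596570351617 [0.47   0.0646 0.2097] (array([0.4631, 0.0613]), np.float64(0.009615001916007015))
   z 0.22065329757153412 [0.471  0.0651 0.2206] (array([0.4631, 0.061 ]), np.float64(0.01105916343632391))
   z 0.23035717673105832 [0.4683 0.0686 0.2304] (array([0.4646, 0.0623]), np.float64(0.010415236246414439))
   z 0.23757399027076043 [0.4644 0.0707 0.2342] (array([0.4651, 0.0648]), np.float64(0.0083647638224468))
scene flask 0.61 [167.4 206.4] 1305 [ 0.588  -0.2472  0.0671]
   z 0.0003235277449895469 [ 0.5641 -0.289   0.0012] (array([ 0.5395, -0.2834]), np.float64(0.07334737625192876))
   z 0.03253925533022541 [ 0.5979 -0.2342  0.0322] (array([ 0.5785, -0.2601]), np.float64(0.03954733134800431))
   z 0.06734756198728076 [ 0.5907 -0.2417  0.0678] (array([ 0.5789, -0.2596]), np.float64(0.03167534338284825))
   z 0.10550857931719984 [ 0.5845 -0.2514  0.1063] (array([ 0.5798, -0.2583]), np.float64(0.0155813478300
[... 1332 characters left out ...]
1))
wrist flask 0.59 [347.2 340.7] 127 [ 0.5978 -0.226   0.0388]
   z 0.024014796619043162 [ 0.5902 -0.2223  0.0264] (array([ 0.5935, -0.2163]), np.float64(0.0074528349946933045))
   z 0.0315881265954859 [ 0.5932 -0.2237  0.0322] (array([ 0.5897, -0.2372]), np.float64(0.014913834123399057))
   z 0.04043097436689458 [ 0.5997 -0.2267  0.0411] (array([ 0.5866, -0.2494]), np.float64(0.027476892348950108))
   z 0.04522843918191948 [ 0.6014 -0.2279  0.0446] (array([ 0.5879, -0.247 ]), np.float64(0.02460010241185716))
   z 0.049462920350052855 [ 0.6029 -0.2291  0.0464] (array([ 0.5933, -0.2432]), np.float64(0.018272905649535643))
[0.4609 0.06   0.2329] 0.019931783616952296 [-0.2331  0.0972 -1.4456]
```

View pics/b.png

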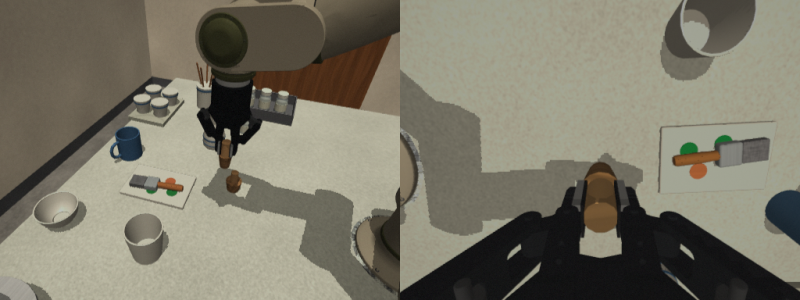

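The side view shows the small stopper held upright in the fingers at about (225,155), and the big stopper undisturbed at (233,182). In the wrist view the stopper is centred between the pads. I'll carry it over the flask next.

jog_arm([
  [-3,1.1,0,0,0,0],
  [-7,2.6,0,0,0,0],
  [-11,4,0,0,0,0],
  [-15,5.5,0,0,0,0],
  [-19,7,0,0,0,0],
  [-23,8.4,0,0,0,0],
  [-27,9.9,0,0,0,0],
  [-30,11,0,0,0,0],
])

```text
time_s: 4.22
position: [0.5713, -0.2425, 0.2329]
tool_rot: [[0.001, 1.0, -0.0], [1.0, -0.001, 0.0], [0.0, -0.0, -1.0]]
ft_force: [1.3, 0.2, -0.0]
grip_width: 0.0196
gripper_force: 60.2
```

jog_arm([
  [-2,0.73,1,0,0,0],
  [-2,0.73,2,0,0,0],
  [-2,0.73,2,0,0,0],
  [-2,0.73,2,0,0,0],
  [-2,0.73,2,0,0,0],
])

```text
time_s: 4.63
position: [0.5783, -0.259, 0.2141]
tool_rot: [[-0.001, 1.0, 0.0], [1.0, 0.001, -0.0], [-0.0, 0.0, -1.0]]
ft_force: [1.0, 0.7, -0.2]
grip_width: 0.0194
gripper_force: 60.3
```

```bash
python3 - <<'E'
from h import *
np.set_printoptions(precision=4,suppress=True)
out=[]
for c in("scene","side","wrist"):
    im=env.get_image(c);P=cloud(im);f=im["frame"]
    for x0 in [0]:
        # geometric slices near flask axis
        d=np.hypot(P[...,0]-.579,P[...,1]+.26)
        for lab,za,zb,r in(("rim",.122,.132,.024),("neck",.095,.11,.022),("body",.012,.043,.05),("cone",.17,.21,.03),("handle",.213,.2165,.016)):
            m=(d<r)&(P[...,2]>za)&(P[...,2]<zb)&(im["depth"]>0);p=P[m]
            if len(p)>15: print(c,lab,len(p),p.mean(0),p[:,2].min(),circ(p))
    out.append(f)
s=env.observe();print(s["position"],s["time_s"])
cv2.imwrite("pics/c.png",np.hstack([cv2.resize(out[0][60:260,100:350],(400,320)),cv2.resize(out[1][100:260,170:370],(400,320))])[:,:,::-1])
E
```

```text
scene rim 128 [ 0.5792 -0.2595  0.1278] 0.12203203524878325 (array([ 0.5795, -0.2592]), np.float64(0.0180254674093407))
scene neck 66 [ 0.5857 -0.249   0.102 ] 0.09500809536321309 (array([ 0.5783, -0.2596]), np.float64(0.017045379177677792))
scene body 261 [ 0.5961 -0.2346  0.0284] 0.012333420887957969 (array([ 0.5784, -0.26  ]), np.float64(0.03959069696531089))
scene cone 108 [ 0.5831 -0.2514  0.1959] 0.17856559596610988 (array([ 0.5787, -0.2583]), np.float64(0.011521439759839717))
scene handle 23 [ 0.5805 -0.2493  0.2145] 0.21303310741924697 (array([ 0.5798, -0.2571]), np.float64(0.010879630238270543))
side rim 87 [ 0.5788 -0.2582  0.1267] 0.12201490243476965 (array([ 0.5791, -0.2581]), np.float64(0.01808954796648501))
side neck 54 [ 0.5746 -0.247   0.1032] 0.09517850731927657 (array([ 0.5793, -0.2593]), np.float64(0.017337130006687552))
side body 248 [ 0.5695 -0.2296  0.0279] 0.012104715090689111 (array([ 0.5788, -0.2592]), np.float64(0.03945765797734366))
side cone 99 [ 0.5758 -0.2494  0.1956] 0.1799123946731745 (array([ 0.5778, -0.2564]), np.float64(0.010847808662801536))
wrist rim 544 [ 0.5801 -0.256   0.1296] 0.1222614533154128 (array([ 0.5799, -0.2592]), np.float64(0.017750500853656422))
wrist neck 199 [ 0.5798 -0.2584  0.0995] 0.09502619759610098 (array([ 0.5799, -0.2556]), np.float64(0.012519796792069882))
wrist body 153 [ 0.5776 -0.2281  0.0305] 0.016004384585049658 (array([ 0.5799, -0.2607]), np.float64(0.04044675192763809))
wrist cone 318 [ 0.5793 -0.2479  0.1975] 0.18050490971201427 (array([ 0.5794, -0.2558]), np.float64(0.01008045645731686))
wrist handle 354 [ 0.5792 -0.2481  0.2151] 0.21302825636785472 (array([ 0.5792, -0.2534]), np.float64(0.008641774064912282))
[ 0.5784 -0.2592  0.2143] 4.7833
```

View pics/c.png

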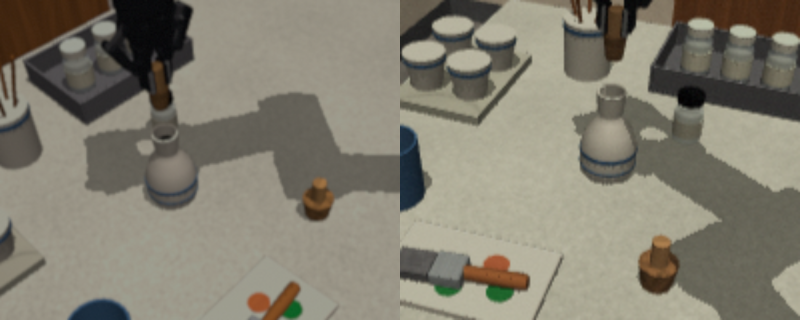

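The scene view shows the stopper upright above the mouth: stopper at about (160,85), rim at (165,135). The side view agrees, and the other things have not moved. I'll lower it into the neck.

jog_arm([
  [-0.05,0.05,2,0,0,0],
  [-0.05,0.05,4,0,0,0],
  [-0.05,0.05,5,0,0,0],
  [-0.05,0.05,5.6,0,0,0],
  [-0.05,0.05,6.0,0,0,0],
  [-0.05,0.05,6.2,0,0,0],
  [-0.05,0.05,6.2,0,0,0],
])

```text
time_s: 5.37
position: [0.579, -0.2606, 0.1518]
tool_rot: [[-0.0, 1.0, 0.001], [1.0, 0.0, -0.0], [-0.0, 0.001, -1.0]]
ft_force: [-0.6, -0.6, -0.8]
grip_width: 0.0196
gripper_force: 60.3
```

jog_arm([
  [0,0,0.2,0,0,0],
  [0,0,0.4,0,0,0],
  [0,0,0.6,0,0,0],
  [0,0,0.8,0,0,0],
  [0,0,0.9,0,0,0],
  [0,0,1.0,0,0,0],
  [0,0,1.0,0,0,0],
])

```text
time_s: 5.95
position: [0.579, -0.2606, 0.1423]
tool_rot: [[-0.0, 1.0, 0.001], [1.0, 0.0, -0.001], [-0.001, 0.001, -1.0]]
ft_force: [-1.2, 1.6, 4.9]
grip_width: 0.0196
gripper_force: 61.6
```

jog_arm([
  [0,0,0.1,0,0,0],
  [0,0,0.2,0,0,0],
  [0,0,0.3,0,0,0],
  [0,0,0.4,0,0,0],
  [0,0,0.4,0,0,0],
  [0,0,0.4,0,0,0],
])

```text
time_s: 6.45
position: [0.579, -0.2607, 0.1383]
tool_rot: [[0.0, 1.0, 0.001], [1.0, -0.0, -0.001], [-0.001, 0.001, -1.0]]
ft_force: [-1.5, 0.3, 6.1]
grip_width: 0.0199
gripper_force: 61.6
```

jog_arm([
  [0,0,0.1,0,0,0],
  [0,0,0.2,0,0,0],
  [0,0,0.2,0,0,0],
  [0,0,0.2,0,0,0],
])

```text
time_s: 6.78
position: [0.579, -0.2607, 0.1363]
tool_rot: [[-0.0, 1.0, 0.001], [1.0, 0.0, -0.001], [-0.001, 0.001, -1.0]]
ft_force: [-0.7, 0.3, 5.1]
grip_width: 0.02
gripper_force: 61.6
```

jog_arm([
  [0,0,0.05,0,0,0],
  [0,0,0.1,0,0,0],
  [0,0,0.1,0,0,0],
  [0,0,0.1,0,0,0],
])

```text
time_s: 7.12
position: [0.579, -0.2607, 0.1361]
tool_rot: [[-0.0, 1.0, 0.002], [1.0, 0.0, -0.001], [-0.001, 0.002, -1.0]]
ft_force: [-2.7, 1.0, 10.5]
grip_width: 0.0197
gripper_force: 62.9
```

jog_arm([
  [0,0,0.1,0,0,0],
  [0,0,0.2,0,0,0],
  [0,0,0.2,0,0,0],
  [0,0,0.2,0,0,0],
])

```text
time_s: 7.45
position: [0.5792, -0.2608, 0.136]
tool_rot: [[-0.0, 1.0, 0.003], [1.0, 0.0, -0.003], [-0.003, 0.003, -1.0]]
ft_force: [-5.4, 3.3, 20.0]
grip_width: 0.0197
gripper_force: 65.8
```

It has hit a hard stop at 20 N, at the expected height. I'll relieve the load, release, and go up.

jog_arm([
  [0,0,-0.25,0,0,0],
  [0,0,-0.25,0,0,0],
  [0,0,-0.25,0,0,0],
])

```text
time_s: 7.7
position: [0.5791, -0.2607, 0.1362]
tool_rot: [[0.0, 1.0, 0.002], [1.0, -0.0, -0.001], [-0.001, 0.002, -1.0]]
ft_force: [-2.5, 1.4, 9.5]
grip_width: 0.0198
gripper_force: 62.9
```

jog_arm([
  [0,0,0,0,0,0],
  [0,0,0,0,0,0],
  [0,0,0,0,0,0],
  [0,0,0,0,0,0],
  [0,0,0,0,0,0],
  [0,0,0,0,0,0],
], hand=0.8)

```text
time_s: 8.2
position: [0.5787, -0.2605, 0.1346]
tool_rot: [[0.0, 1.0, -0.0], [1.0, -0.0, 0.0], [0.0, -0.0, -1.0]]
ft_force: [-0.3, 0.3, -0.1]
grip_width: 0.0684
gripper_force: 0.0
```

jog_arm([
  [0,0,-1,0,0,0],
  [0,0,-3,0,0,0],
  [0,0,-6,0,0,0],
  [0,0,-10,0,0,0],
  [0,0,-12,0,0,0],
  [0,0,-12,0,0,0],
  [0,0,-12,0,0,0],
])

```text
time_s: 8.78
position: [0.5789, -0.2606, 0.2565]
tool_rot: [[-0.0, 1.0, 0.002], [1.0, 0.0, -0.002], [-0.002, 0.002, -1.0]]
ft_force: [-0.4, -0.2, -0.7]
grip_width: 0.068
gripper_force: 0.0
```

```bash
python3 - <<'E'
from h import *
np.set_printoptions(precision=4,suppress=True)
out=[]
for c in("scene","side","wrist"):
    im=env.get_image(c);P=cloud(im);f=im["frame"]
    d=np.hypot(P[...,0]-.579,P[...,1]+.26)
    for lab,za,zb,r in(("rim",.122,.132,.026),("body",.012,.043,.05),("cone",.1335,.135,.02),("handle",.14,.165,.02),("top",.1665,.19,.016)):
        m=(d<r)&(P[...,2]>za)&(P[...,2]<zb)&(im["depth"]>0);p=P[m]
        if len(p)>15: print(c,lab,len(p),p.mean(0),np.percentile(p[:,2],[50,98]),circ(p))
    out.append(f)
s=env.observe();print(s["position"],s["time_s"])
cv2.imwrite("pics/d.png",np.hstack([cv2.resize(out[0][60:260,100:350],(400,320)),cv2.resize(out[1][100:260,170:370],(400,320))])[:,:,::-1])
E
```

```text
scene rim 93 [ 0.5843 -0.2515  0.1282] [0.1292 0.1318] (array([ 0.5793, -0.2596]), np.float64(0.017246025704718122))
scene body 260 [ 0.5969 -0.2351  0.0284] [0.0275 0.0423] (array([ 0.5785, -0.2601]), np.float64(0.039657102636034065))
scene handle 80 [ 0.5829 -0.2542  0.1528] [0.1531 0.1644] (array([ 0.5789, -0.2603]), np.float64(0.00978840194219256))
scene top 57 [ 0.5795 -0.2598  0.17  ] [0.1701 0.1719] (array([ 0.5794, -0.2606]), np.float64(0.008056926152660175))
side rim 67 [ 0.5763 -0.2486  0.1272] [0.1275 0.1309] (array([ 0.5783, -0.2571]), np.float64(0.01620350014000895))
side body 250 [ 0.5698 -0.2297  0.0283] [0.0281 0.0424] (array([ 0.5788, -0.2592]), np.float64(0.0394447905143173))
side handle 70 [ 0.5774 -0.2531  0.1526] [0.153  0.1643] (array([ 0.5786, -0.2595]), np.float64(0.00979455283431967))
side top 29 [ 0.5787 -0.2587  0.1687] [0.1688 0.1706] (array([ 0.5788, -0.2589]), np.float64(0.007564125088502218))
wrist rim 352 [ 0.5795 -0.2533  0.1302] [0.1307 0.1318] (array([ 0.5799, -0.2602]), np.float64(0.018055085560984886))
wrist body 104 [ 0.5792 -0.2285  0.0319] [0.0381 0.0429] (array([ 0.5798, -0.2608]), np.float64(0.040495217834848496))
wrist handle 147 [ 0.5801 -0.2524  0.1528] [0.1532 0.1641] (array([ 0.58  , -0.2611]), np.float64(0.01071260151335682))
wrist top 462 [ 0.5801 -0.2602  0.1708] [0.1709 0.1724] (array([ 0.5801, -0.2603]), np.float64(0.0077217096497546765))
[ 0.5784 -0.2603  0.2536] 8.9333
```

View pics/d.png

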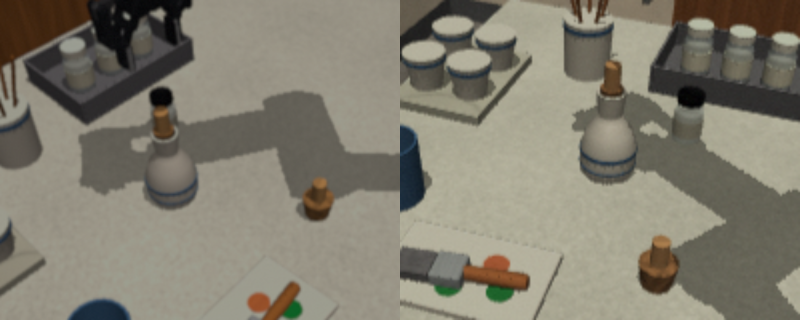

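Both views show the stopper upright in the neck. Its top measures z ≈ 0.170 m, which is 40 mm above the rim and so fully home. The flask has not moved.

```bash
python3 -c "from rig import env; print(env.close_job())"
```

```text
the job is handed in; nothing more can be done
None
```

The small stopper is pressed fully home in the flask, with its top 40 mm above the rim, and released; the flask has not moved, nothing else looked disturbed in the last pictures, and the job is handed in (no verdict was returned).

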